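# Click the ultrasonic cleaner's selector round to the bar programme and start it

### The arm

A 7-joint arm with a two-finger parallel gripper is mounted at the origin on the work surface. World frame = base frame: x ahead of the robot, y to its left, z up, the work surface at z = 0. Lengths are in mm, angles in rad, forces in N, time in s.
With the tool pointing down it reaches from about 350 to 900 mm from the base axis. Payload 19.9 kg.
Tool frame: the origin (TCP) lies at the very end of the fingers, on their centre line; the grasp point (between the pads) lies 19 mm behind it; z points along the fingers, x is the direction in which the jaws open and shut, and the axes are right-handed (so a half turn about z gives the same grasp; the last joint's range is limited). The gripper opens to 85 mm and grips with 20 to 120 N. Pads are 22 mm wide; open, the fingers measure 114 mm over their backs; the gripper's body (76 mm by 85 mm) begins 54 mm behind the grasp point. The pads swing forward as they close: fully open they stand 13 mm farther back than shut.
Start: joints at [1.248, 0.417, -0.01, 1.614, 0.005, 1.111, -0.053], TCP at [173.799, -600.329, 231.26] pointing down, gripper open.
Joint ranges: [-2.81, 2.81], [-0.39, 2.02], [-1.27, 1.25], [0.06, 2.57], [-1.19, 4.33], [0.19, 2], [-2.82, 2.82]. Speed limits (rad/s): [1.89, 1.89, 2.39, 2.39, 3.01, 3.01, 3.01].

### API

Orientations are given as [roll, pitch, yaw] about the fixed x, y, z axes, in that order (R = Rz(yaw) Ry(pitch) Rx(roll)).
In Python, from plant import arm gives the robot as it stands.
- The arm moves only by the tool send_rows, never from a script. Its arguments are lists of equal length, an entry for each row: "translation": the shift along the tool's x, y, z in mm, a list of three; "rot": the turn, a rotation vector about the tool's x, y, z in degrees, a list of three; "claw": the opening, from -1 (shut) to 1 (fully open), so that 0 is half open. A call has 1 to 20 rows; each row is the pose to reach, as a shift and turn from the pose commanded when the call began, along the tool's axes at that moment; what a row does not reach only later rows make up. A row lasts 1/12 s, in which the tool goes at most 41.7 mm and 7.16 degrees, less where a joint would pass 70% of its speed; a pose out of reach is approached as far as the arm can. A call with a gripper value outside its range is refused whole. The fingers move at their own pace and stop on an object; "force" is the grip in N (left out, the last holds). Time passes only in rows, so rows that repeat a pose let the fingers close. It gives the time, the measured TCP pose, the force and the opening at its end, in the units of the state.
- arm.read_state(): the state, without advancing time (a new reading comes with each control period).
- arm.grab_frame(name): name is "scene" or "top"; returns a dict with "color" (384x512x3 uint8, blue, green, red), "intrinsics" (3x3 intrinsics, pixels), "pose" (4x4, takes a point from camera to world coordinates). Camera axes: x right, y up, looking along -z (the intrinsics and any distortion apply to the point x, -y, -z); pixel columns grow to the right and rows downward; lengths in mm; the calibration is good to about 2 mm. A picture is of the moment at which its call begins. There is no depth.
- arm.sign_off(): hands the job in, once; it reports no verdict.
The state is a dict: "clock": time; "joint_positions": joint angles; "joint_vel": joint speeds; "joint_efforts": joint torques, N m; "eef_pos": TCP position; "eef_rot": TCP orientation; "ft_force": force on the tool from outside, world axes, zero at the start; "torque": the same for the moment, N m; "opening": finger opening in mm.
Only numpy, scipy, OpenCV 4.12 (cv2) and the standard library are available. Lean on these libraries where they do the work, as an engineer would, in place of code of your own. Each camera call takes 0.05 s, during which the arm holds its last target. There are 200 camera calls.

### The job

With a fingertip, push the finger tab of the ultrasonic cleaner's selector clockwise, click by click, until it has clicked into place pointing at the bar-shaped badge; then press the start button all the way down and let go. Push gently and do not pinch or grip anything, do not start the cleaner while the selector points anywhere else, and leave everything else on the bench standing where it is.

Things in the scene. Friction and masses are not known exactly. Their poses are not given: they have to be found in the camera images.
- cleaner: White bench-top ultrasonic cleaner, fixed. Left part (its +y): closed tank, 310 mm in x, y 140 to 420 mm, 125 mm high (151 mm at the lid handle). Right part: flat control deck, 310 mm in x, y -150 to 140 mm, top 90 mm above the bench. Origin: on the bench under the selector's axis; x away from the robot (yaw within 0.3 rad), y to the tank, z up.
- dial_center (a point): Centre of the top face of the selector's grey disc (110 mm diameter, face 12 mm above the deck, 102 mm above the bench), on its upright turning axis. A low round hub, 24 mm diameter and 4 mm high, sits in the middle; the rest of the face is flat apart from the tab.
- selector_tab (a point): Middle of the top edge of the selector's black finger tab, the only upright thing on the disc: an upright block 36 mm long along the radius (from 26 to 62 mm from the axis), 11 mm thick, 30 mm high above the disc's face (top 132 mm above the bench). This point is 44 mm from the axis. The frame's x axis points outward along the tab.
- selector_aim (a point): Point 92 mm out from the axis in the direction in which the tab points, 92 mm above the bench; it turns with the selector and lies over a badge when the selector points at it. Its x axis points outward. At joint value 0 the tab points 100 degrees counter-clockwise (from above) of the cleaner's x axis; a black tick on the deck marks each click position.
- selector (a joint): Selector angle, rad, growing clockwise seen from above. Six click positions 40 degrees (0.698 rad) apart: 0, 0.698 ... 3.491; stops 0.08 beyond the ends. A detent holds each: leaving it takes 2 to 3 N at the tab; past half-way it snaps ahead to the next and stays. It starts at the first or second position, where there are no badges.
- badge_bar: The wanted badge: a raised black bar, 36 mm long (along the cleaner's y), 9 mm wide, 4 mm high, fixed on the deck 92 mm from the selector's axis, in line with the third, fourth or sixth click position (it differs from run to run). Origin at the centre of its underside, 90 mm above the bench.
- badge_disc: Another programme's badge, not wanted: raised black round disc, 28 mm diameter, 4 mm high, at another of those three places.
- badge_cross: Another programme's badge, not wanted: raised black cross, 34 x 34 mm, arms 8 mm wide, 4 mm high, at another of those three places.
- start_top (a point): Centre of the top face of the start button: a round white push button, 32 mm diameter, top 112 mm above the bench when up, 6 mm proud of its grey round housing, at the deck's near right corner (105 mm towards the robot and 105 mm to the right of the selector's axis, in the cleaner's frame). The point sinks with the button.
- start (a joint): Travel of the start button, m: 0 when up, 0.006 fully down; its spring needs about 5 N fully down and returns it when let go.
- bur_pot: Bystander: small loose steel pot, 36 mm diameter, 28 mm high, standing on the deck's near left corner (about 120 mm towards the robot, 100 mm to the left of the axis). Origin at the centre of its foot.
- beaker: Bystander: loose clear beaker, 68 mm diameter, 105 mm high, standing on the bench just right of the deck. Origin at the centre of its foot.
- detergent: Bystander: loose white bottle, 66 mm diameter, 190 mm high, on the bench farther right of the deck. Origin at the centre of its foot.
- brush: Bystander: loose hand brush, 170 mm long, lying on the bench beyond the deck's far side. Origin on its underside.
- bowl: Bystander: loose black mixing bowl, 80 mm diameter, 40 mm high, standing on the tank's lid, far left. Origin at the centre of its foot.
- cup: Bystander: loose white cup, 72 mm diameter, 85 mm high, left of the tank. Origin at the centre of its foot.
- spray_can: Bystander: loose metal can, 54 mm diameter, 150 mm high, left of the tank. Origin at the centre of its foot.

How it is judged (in metres and radians):
On the way, in this order (a step that is already met when the one before it is completed fails the run):
1. the selector has clicked into place at the bar badge (horizontal distance between selector_aim and badge_bar below 0.016 m and velocity of joint selector between -0.1 and 0.1 rad/s), for 0.2 s.
2. the start button is pressed down with the selector at the bar badge (horizontal distance between selector_aim and badge_bar below 0.016 m and value of joint start above 0.0045 m), for 0.05 s.
At the end, for the whole second after the job is handed in: The selector rests in the click position of the bar badge (its aim point within 16 mm of the badge's centre), and the start button, pressed at least 4.5 mm after that, is up again (within 1.5 mm) (all of step 1 and value of joint start below 0.0015 m); the robot touches nothing.
It fails at once if the start button is pressed (more than 3 mm) while the selector does not point at the bar badge (not (horizontal distance between selector_aim and badge_bar below 0.016 m) and value of joint start above 0.003 m).
It fails at once if the selector is gripped or shoved hard (more than 20 N) (contact force between the fingers and selector above 20 N).
It fails at once if one of the loose bystanders is lifted or shifted by more than 30 mm (distance of any of bur_pot, beaker, detergent, brush, bowl, cup, spray_can from where it was at the start of the episode above 0.03 m).
It fails at once if one of the standing bystanders is tipped over (angle between any of bur_pot, beaker, detergent, bowl, cup, spray_can's own z axis and vertical above 0.5 rad).
It also fails if it takes over 64 s, if anything falls off the work surface, if the arm or the gripper's body presses on something with over 40 N, if the wrist force passes 120 N, or if a joint passes its speed limit or range.

## Working session

There is one attempt and no reset: what is moved stays moved. The work goes in short steps, Python scripts to look and compute and a tool call to move; the robot and the scene stay as the last step left them, time stands still between calls to the robot, and variables do not carry over. Pictures are saved under pics/ and viewed, about 8 in all and at most 12, crops included, and the job is handed in when it is done.

Besides the shell and the picture viewer there is one more tool, called as a command line: name --argument value ..., lists and objects as JSON in quotes. send_rows: Moves the arm, as the interface text tells. Its arguments: {"type":"object","properties":{"translation":{"type":"array"},"rot":{"type":"array"},"claw":{"type":"array"},"force":{"type":"number"}},"required":["translation","rot","claw"]}

```bash
mkdir -p pics; cat > h.py <<'E'
import numpy as np, cv2
from plant import arm
def grab(n,f):
    d=arm.grab_frame(n); cv2.imwrite(f,d["color"]); np.savez(f[:-4],K=d["intrinsics"],T=d["pose"]); return d
def load(f):
    z=np.load(f[:-4]+".npz"); return z["K"],z["T"]
def ray(K,T,u,v,z):
    p=np.linalg.inv(K)@[u,v,1]; d=T[:3,:3]@[p[0],-p[1],-p[2]]; o=T[:3,3]
    return o+d*(z-o[2])/d[2]
def proj(K,T,P):
    c=np.linalg.inv(T)@[*P,1]; q=K@[c[0],-c[1],-c[2]]; return q[:2]/q[2]
E
python3 - <<'E'
from h import *
for n in("scene","top"):
    d=grab(n,f"pics/{n}0.png"); print(n,d["intrinsics"],d["pose"],[k for k in d])
s=arm.read_state();print(s)
a=cv2.imread("pics/top0.png");cv2.imwrite("pics/top0b.png",cv2.resize(a,(800,600),interpolation=cv2.INTER_CUBIC))
E
```

```text
scene [[480.26689805   0.         257.77498844]
 [  0.         480.26689805 198.31651653]
 [  0.           0.           1.        ]] [[ 5.85260076e-01 -6.24492779e-01  5.17184118e-01  1.39254412e+03]
 [ 8.10804539e-01  4.57151250e-01 -3.65525284e-01 -5.47400470e+02]
 [-8.16346589e-03  6.33262586e-01  7.73893956e-01  1.25328747e+03]
 [ 0.00000000e+00  0.00000000e+00  0.00000000e+00  1.00000000e+00]] ['color', 'intrinsics', 'pose']
top [[490.70836314   0.         246.91759887]
 [  0.         490.70836314 189.11572316]
 [  0.           0.           1.        ]] [[-3.12856355e-03  9.82858263e-01 -1.84336236e-01  3.34147533e+02]
 [-9.99887772e-01 -5.77538065e-03 -1.38234794e-02 -1.19095139e+00]
 [-1.46511328e-02  1.84272300e-01  9.82766027e-01  1.50930469e+03]
 [ 0.00000000e+00  0.00000000e+00  0.00000000e+00  1.00000000e+00]] ['color', 'intrinsics', 'pose']
{'clock': 0.1, 'joint_positions': array([ 1.24749101,  0.41791974, -0.0103004 ,  1.61409587,  0.00472426,
        1.11069116, -0.05298575]), 'joint_vel': array([ 0.00088653, -0.00140246, -0.00090367,  0.00092733,  0.00141637,
       -0.0018285 ,  0.00022999]), 'joint_efforts': array([ 1.91802195e-03, -8.65823793e+01,  6.80462234e-01, -4.35638630e+01,
        1.92232471e-02,  4.86821242e-03,  9.74229380e-06]), 'eef_pos': array([ 173.70627803, -600.06144063,  230.72704841]), 'eef_rot': array([ 3.14148478e+00,  1.08591498e-03, -1.28896050e+00]), 'ft_force': array([-0.63476663, -0.05657011, -0.85667034]), 'torque': array([ 0.00187447, -0.00196832, -0.04475116]), 'opening': 85.35427392913833}
```

View pics/top0b.png

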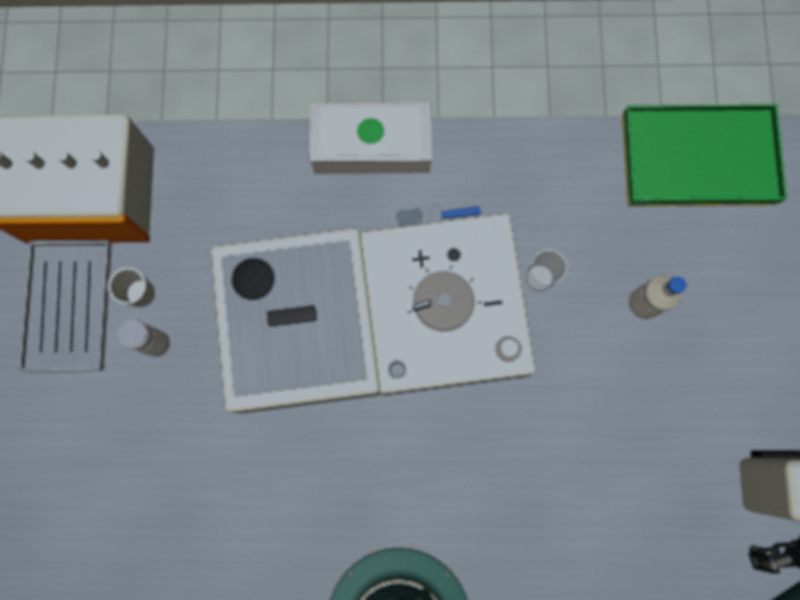

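View pics/scene0.png

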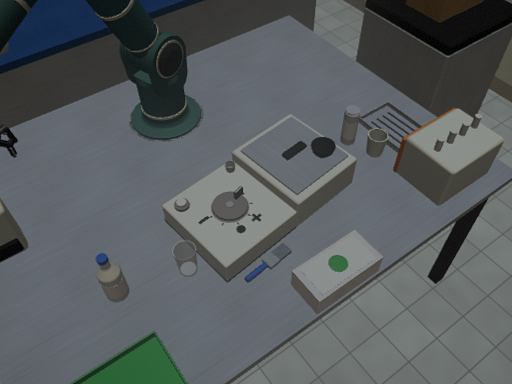

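The top picture shows the disc centred near (444,301) in the 800x600 view. The tab points left to (422,305), so the selector is at the first position. The bar badge is at right (493,303), the sixth position. The cross (421,258) is third, the round disc (454,254) fourth and the button (508,348). Next I turn these into positions and check them against the given geometry.

```bash
python3 - <<'E'
from h import *
from scipy.optimize import least_squares
K,T=load("pics/top0.png"); s=512/800
px={'cross':(421,258,94),'disc':(454,254,94),'bar':(493,303,94),'btn':(508,348,112),'dial':(444,301,106),'tab':(422,305,132),'pot':(397,369,110),'beaker':(541,278,0)}
w={k:ray(K,T,(u+.5)*s-.5,(v+.5)*s-.5,z)for k,(u,v,z) in px.items()}
for k in w: print(k,w[k].round(1))
loc={'dial':(0,0),'btn':(-105,-105)}
for k,a in(('cross',20),('disc',-20),('bar',-100)): loc[k]=92*np.cos(np.radians(a)),92*np.sin(np.radians(a))
def f(p):
    c,sn=np.cos(p[2]),np.sin(p[2]); R=np.array([[c,-sn],[sn,c]])
    return np.concatenate([R@loc[k]+p[:2]-w[k][:2] for k in loc])
r=least_squares(f,[*w['dial'][:2],0]); print(r.x,r.fun.round(1))
d=w['tab'][:2]-r.x[:2]; print("tab r,ang local",np.hypot(*d),np.degrees(np.arctan2(d[1],d[0])-r.x[2]))
# overlay
im=cv2.resize(cv2.imread("pics/top0.png")[120:270,220:360],None,fx=5,fy=5,interpolation=cv2.INTER_CUBIC)
c,sn=np.cos(r.x[2]),np.sin(r.x[2])
def dot(x,y,z,col):
    q=proj(K,T,(r.x[0]+c*x-sn*y,r.x[1]+sn*x+c*y,z)); q=((q-[220,120]+.5)*5).astype(int); cv2.circle(im,tuple(map(int,q)),2,col,-1)
for a in range(0,360,10): dot(55*np.cos(a*np.pi/180),55*np.sin(a*np.pi/180),102,(0,0,255))
for a in(100,60,20,-20,-60,-100): dot(92*np.cos(a*np.pi/180),92*np.sin(a*np.pi/180),94,(255,0,0))
for k in(26,62):dot(k*np.cos(1.745),k*np.sin(1.745),132,(0,255,0))
dot(-105,-105,112,(255,0,255));dot(0,0,106,(255,0,255))
for x in(-155,155):
  pass
cv2.imwrite("pics/ov.png",im); print(im.shape)
E
```

```text
cross [672.  -47.7  94. ]
disc [ 679.4 -110.2   94. ]
bar [ 584.7 -181.3   94. ]
btn [ 497.9 -203.9  112. ]
dial [586.9 -89.  106. ]
tab [575.  -47.2 132. ]
pot [460.6  -1.  110. ]
beaker [ 651.7 -290.8    0. ]
[ 5.89330524e+02 -8.87751577e+01  1.15869360e-01] [ 2.5  0.2 -0.7 -1.3 -0.5  0.1 -0.6  0.2 -0.7  0.7]
tab r,ang local 43.96289981978055 102.39022962294969
(750, 700, 3)
```

View pics/ov.png

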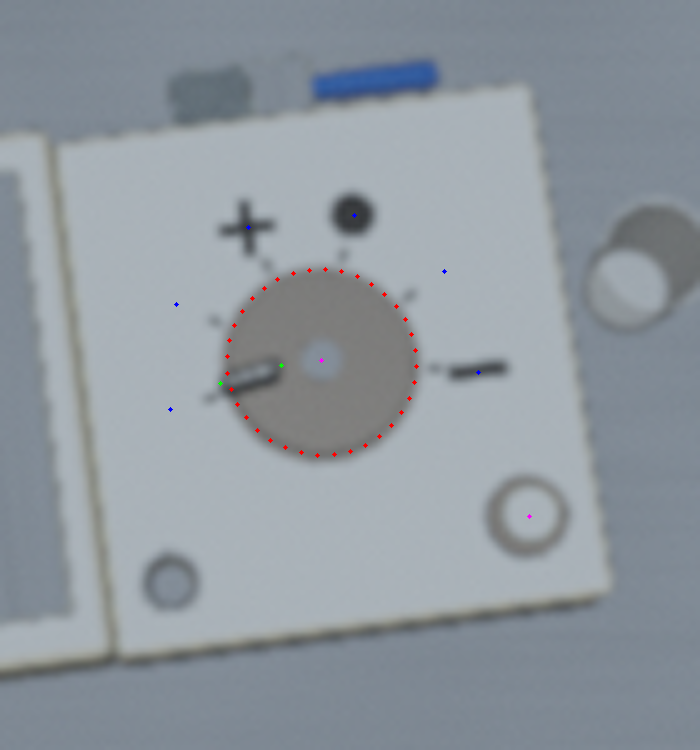

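The overlay fits to within about 2 mm. The dial centre is at world (589,-89), yaw is 0.116 rad, the tab is at the first position and the bar is at the sixth. I'll move above a point on the near side of the tab with the fingers shut and the tool yaw turned to 0.

send_rows --translation '[[0,0,-30],[-20,-25,-30],[-50,-60,-30],[-80,-98,-30],[-105,-130,-30],[-130,-160,-30],[-155,-191,-30],[-180,-222,-30],[-205,-253,-30],[-230,-283,-30],[-255,-314,-30],[-280,-345,-30],[-305,-376,-30],[-330,-407,-30],[-355,-437,-30],[-380,-468,-30],[-400,-493,-30],[-414,-511,-30],[-414,-511,-30],[-414,-511,-30]]' --rot '[[0,0,0],[0,0,-5],[0,0,-10],[0,0,-15],[0,0,-20],[0,0,-25],[0,0,-30],[0,0,-35],[0,0,-40],[0,0,-45],[0,0,-50],[0,0,-55],[0,0,-60],[0,0,-65],[0,0,-70],[0,0,-73.9],[0,0,-73.9],[0,0,-73.9],[0,0,-73.9],[0,0,-73.9]]' --claw '[-1,-1,-1,-1,-1,-1,-1,-1,-1,-1,-1,-1,-1,-1,-1,-1,-1,-1,-1,-1]' --force 20

```text
clock: 1.77
eef_pos: [549.7, -59.4, 260.8]
eef_rot: [-3.141, 0.001, 0.003]
ft_force: [-0.2, -0.2, -1.4]
opening: -0.2
```

```bash
python3 - <<'E'
from h import *
s=arm.read_state(); print(s["clock"],s["eef_pos"].round(1),s["eef_rot"].round(4),s["opening"],s["ft_force"].round(1))
C=np.array([589.3,-88.8]); D=np.radians
def pos(t,gap=0,r=50):
    h=14.5*abs(np.sin(D(t)))+11*abs(np.cos(D(t)))+5.5+gap
    p=D(t)+np.arcsin(h/r); return C+r*np.array([np.cos(p),np.sin(p)])
p0=pos(106.6,8); print("start",p0.round(1))
prev=p0
for k in range(5):
    a=np.linspace(106.6-40*k,106.6-40*(k+1)+6,16) if k==0 else np.linspace(106.6-40*k+6,106.6-40*(k+1)+6,17)[1:]
    q=np.array([pos(t) for t in a]); print(k,[[round(x-prev[0],1),round(-(y-prev[1]),1),0] for x,y in q], q[-1].round(1)); prev=q[-1]
E
```

```text
1.7667 [549.7 -59.4 260.8] [-3.1409e+00  9.0000e-04  3.0000e-03] -0.20171372477835864 [-0.2 -0.2 -1.4]
start [548.7 -59.6]
0 [[np.float64(6.2), np.float64(-7.1), 0], [np.float64(7.9), np.float64(-8.6), 0], [np.float64(9.7), np.float64(-10.1), 0], [np.float64(11.6), np.float64(-11.5), 0], [np.float64(13.5), np.float64(-12.8), 0], [np.float64(15.5), np.float64(-14.1), 0], [np.float64(17.7), np.float64(-15.2), 0], [np.float64(19.9), np.float64(-16.3), 0], [np.float64(21.5), np.float64(-17.0), 0], [np.float64(22.9), np.float64(-17.6), 0], [np.float64(24.4), np.float64(-18.1), 0], [np.float64(25.9), np.float64(-18.6), 0], [np.float64(27.5), np.float64(-19.0), 0], [np.float64(29.0), np.float64(-19.4), 0], [np.float64(30.7), np.float64(-19.8), 0], [np.float64(32.3), np.float64(-20.1), 0]] [581.  -39.5]
1 [[np.float64(1.9), np.float64(-0.3), 0], [np.float64(3.8), np.float64(-0.5), 0], [np.float64(5.8), np.float64(-0.6), 0], [np.float64(7.8), np.float64(-0.7), 0], [np.float64(9.8), np.float64(-0.7), 0], [np.float64(11.9), np.float64(-0.6), 0], [np.float64(14.0), np.float64(-0.4), 0], [np.floa
[... 1663 characters left out ...]
), 0]] [ 636.5 -105.3]
4 [[np.float64(-0.7), np.float64(2.0), 0], [np.float64(-1.6), np.float64(4.0), 0], [np.float64(-2.5), np.float64(6.0), 0], [np.float64(-3.6), np.float64(7.9), 0], [np.float64(-4.7), np.float64(9.9), 0], [np.float64(-6.0), np.float64(11.8), 0], [np.float64(-7.4), np.float64(13.7), 0], [np.float64(-8.8), np.float64(15.6), 0], [np.float64(-10.4), np.float64(17.4), 0], [np.float64(-12.1), np.float64(19.2), 0], [np.float64(-14.0), np.float64(20.9), 0], [np.float64(-15.9), np.float64(22.5), 0], [np.float64(-17.9), np.float64(24.1), 0], [np.float64(-20.1), np.float64(25.6), 0], [np.float64(-22.3), np.float64(26.9), 0], [np.float64(-24.7), np.float64(28.2), 0]] [ 611.8 -133.4]
```

send_rows --translation '[[-1,0,25],[-1,0,50],[-1,0,75],[-1,0,100],[-1,0,115],[-1,0,125],[-1,0,133],[-1,0,140],[-1,0,145],[-1,0,148],[-1,0,148],[-1,0,148]]' --rot '[[0,0,0],[0,0,0],[0,0,0],[0,0,0],[0,0,0],[0,0,0],[0,0,0],[0,0,0],[0,0,0],[0,0,0],[0,0,0],[0,0,0]]' --claw '[-1,-1,-1,-1,-1,-1,-1,-1,-1,-1,-1,-1]'

```text
clock: 2.77
eef_pos: [548.7, -60.6, 113.6]
eef_rot: [3.142, -0.0, 0.001]
ft_force: [-0.6, -0.1, 0.1]
opening: 0.0
```

```bash
python3 - <<'E'
from h import *
d=grab("scene","pics/s1.png");e=grab("top","pics/t1.png")
K,T=load("pics/s1.png");q=proj(K,T,(589,-89,110)).astype(int)
a=d["color"][q[1]-45:q[1]+45,q[0]-55:q[0]+55]
K,T=load("pics/t1.png");q=proj(K,T,(589,-89,110)).astype(int)
b=e["color"][q[1]-45:q[1]+45,q[0]-40:q[0]+40]
cv2.imwrite("pics/c1.png",cv2.resize(np.hstack([a,b]),None,fx=4.2,fy=4.2,interpolation=cv2.INTER_CUBIC))
s=arm.read_state();print(s["eef_pos"],s["ft_force"])
E
```

```text
[548.79464194 -60.57216887 113.77450307] [ 0.32626924 -0.3531745   0.12057102]
```

View pics/c1.png

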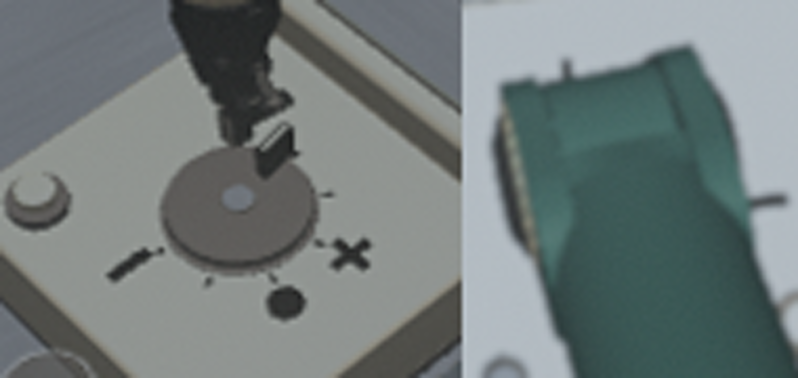

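The finger is down over the disc at (235,135) in the crop. It stands behind the tab (275,150) on the robot side with no contact force. Now the first click.

send_rows --translation '[[2,-2,0],[4,-4,0],[6.2,-6.5,0],[7.9,-8,0],[9.7,-9.5,0],[11.6,-10.9,0],[13.5,-12.2,0],[15.5,-13.5,0],[17.7,-14.6,0],[19.9,-15.7,0],[21.5,-16.4,0],[22.9,-17,0],[24.4,-17.5,0],[25.9,-18,0],[27.5,-18.4,0],[29,-18.8,0],[30.7,-19.2,0],[32.3,-19.5,0],[32.3,-19.5,0],[32.3,-19.5,0]]' --rot '[[0,0,0],[0,0,0],[0,0,0],[0,0,0],[0,0,0],[0,0,0],[0,0,0],[0,0,0],[0,0,0],[0,0,0],[0,0,0],[0,0,0],[0,0,0],[0,0,0],[0,0,0],[0,0,0],[0,0,0],[0,0,0],[0,0,0],[0,0,0]]' --claw '[-1,-1,-1,-1,-1,-1,-1,-1,-1,-1,-1,-1,-1,-1,-1,-1,-1,-1,-1,-1]'

```text
clock: 4.53
eef_pos: [580.8, -41.0, 113.3]
eef_rot: [-3.141, 0.0, 0.001]
ft_force: [0.8, 0.1, -0.1]
opening: -0.2
```

```bash
python3 - <<'E'
from h import *
d=grab("scene","pics/s2.png")
K,T=load("pics/s2.png");q=proj(K,T,(589,-89,110)).astype(int)
a=d["color"][q[1]-45:q[1]+45,q[0]-55:q[0]+55]
cv2.imwrite("pics/c2.png",cv2.resize(a,None,fx=4.2,fy=4.2,interpolation=cv2.INTER_CUBIC))
s=arm.read_state();print(s["eef_pos"],s["ft_force"])
E
```

```text
[580.76079847 -40.99471363 113.26882114] [-0.10626316 -0.41742375 -0.16684104]
```

View pics/c2.png

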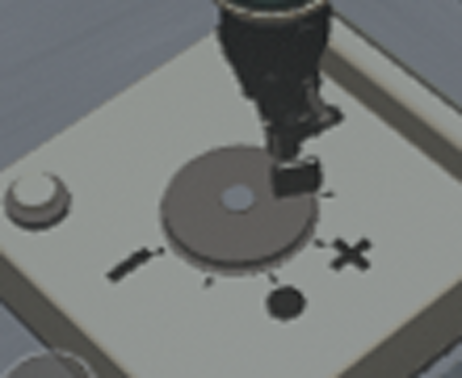

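The tab (297,180) now points at the second tick (328,194), and the contact force is about zero. On to clicks two and three.

send_rows --translation '[[1.9,-0.8,0],[3.8,-1.2,0],[5.8,-1.5,0],[7.8,-1.7,0],[9.8,-1.9,0],[11.9,-1.9,0],[14,-1.8,0],[16.2,-1.6,0],[18.3,-1.2,0],[20.5,-0.7,0],[22.7,0,0],[24.9,0.7,0],[27.1,1.5,0],[29.3,2.5,0],[31.5,3.6,0],[33.7,4.8,0],[33.7,4.8,0],[33.7,4.8,0]]' --rot '[[0,0,0],[0,0,0],[0,0,0],[0,0,0],[0,0,0],[0,0,0],[0,0,0],[0,0,0],[0,0,0],[0,0,0],[0,0,0],[0,0,0],[0,0,0],[0,0,0],[0,0,0],[0,0,0],[0,0,0],[0,0,0]]' --claw '[-1,-1,-1,-1,-1,-1,-1,-1,-1,-1,-1,-1,-1,-1,-1,-1,-1,-1]'

```text
clock: 6.08
eef_pos: [614.6, -45.9, 113.2]
eef_rot: [-3.141, 0.0, 0.001]
ft_force: [0.3, 1.1, -0.9]
opening: 0.1
```

send_rows --translation '[[2.1,1.3,0],[4.2,2.8,0],[6.2,4.4,0],[8.2,6.1,0],[10.1,7.9,0],[11.9,9.8,0],[13.7,11.9,0],[15.3,14.1,0],[16.9,16.4,0],[18.3,18.7,0],[19.6,21.2,0],[20.7,23.8,0],[21.7,26.4,0],[22.2,27.9,0],[22.7,29.4,0],[23.1,30.9,0],[23.1,30.9,0],[23.1,30.9,0]]' --rot '[[0,0,0],[0,0,0],[0,0,0],[0,0,0],[0,0,0],[0,0,0],[0,0,0],[0,0,0],[0,0,0],[0,0,0],[0,0,0],[0,0,0],[0,0,0],[0,0,0],[0,0,0],[0,0,0],[0,0,0],[0,0,0]]' --claw '[-1,-1,-1,-1,-1,-1,-1,-1,-1,-1,-1,-1,-1,-1,-1,-1,-1,-1]'

```text
clock: 7.58
eef_pos: [637.6, -76.7, 113.3]
eef_rot: [-3.141, 0.0, 0.001]
ft_force: [-0.2, 0.7, 0.6]
opening: -0.4
```

```bash
python3 - <<'E'
from h import *
d=grab("scene","pics/s3.png")
K,T=load("pics/s3.png");q=proj(K,T,(589,-89,110)).astype(int)
a=d["color"][q[1]-45:q[1]+45,q[0]-55:q[0]+55]
cv2.imwrite("pics/c3.png",cv2.resize(a,None,fx=4.2,fy=4.2,interpolation=cv2.INTER_CUBIC))
s=arm.read_state();print(s["eef_pos"],s["ft_force"])
E
```

```text
[637.60804298 -76.60548593 113.26031121] [ 0.25167278 -0.13386446  0.01705193]
```

View pics/c3.png

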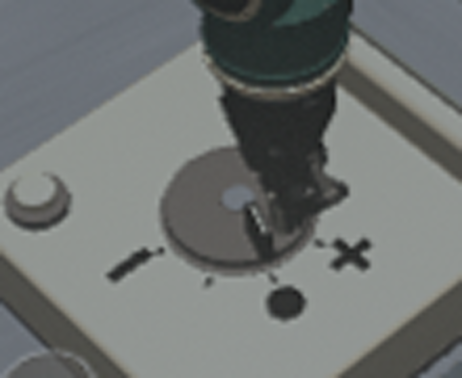

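The tab (258,235) now points at the fourth tick, by the round badge (275,279), as expected. Two clicks remain.

send_rows --translation '[[0.4,1.5,0],[0.7,3.1,0],[0.9,4.7,0],[1.2,6.4,0],[1.3,8.1,0],[1.4,9.8,0],[1.5,11.5,0],[1.5,13.3,0],[1.4,15.1,0],[1.3,17,0],[1,18.9,0],[0.7,20.8,0],[0.4,22.7,0],[-0.1,24.6,0],[-0.6,26.6,0],[-1.3,28.6,0],[-1.3,28.6,0],[-1.3,28.6,0]]' --rot '[[0,0,0],[0,0,0],[0,0,0],[0,0,0],[0,0,0],[0,0,0],[0,0,0],[0,0,0],[0,0,0],[0,0,0],[0,0,0],[0,0,0],[0,0,0],[0,0,0],[0,0,0],[0,0,0],[0,0,0],[0,0,0]]' --claw '[-1,-1,-1,-1,-1,-1,-1,-1,-1,-1,-1,-1,-1,-1,-1,-1,-1,-1]'

```text
clock: 9.13
eef_pos: [636.3, -105.5, 113.3]
eef_rot: [-3.142, 0.0, 0.001]
ft_force: [-0.2, 0.6, 0.4]
opening: -0.4
```

send_rows --translation '[[-0.7,2,0],[-1.6,4,0],[-2.5,6,0],[-3.6,7.9,0],[-4.7,9.9,0],[-6,11.8,0],[-7.4,13.7,0],[-8.8,15.6,0],[-10.4,17.4,0],[-12.1,19.2,0],[-14,20.9,0],[-15.9,22.5,0],[-17.9,24.1,0],[-20.1,25.6,0],[-22.3,26.9,0],[-24.7,28.2,0],[-24.7,28.2,0],[-24.7,28.2,0]]' --rot '[[0,0,0],[0,0,0],[0,0,0],[0,0,0],[0,0,0],[0,0,0],[0,0,0],[0,0,0],[0,0,0],[0,0,0],[0,0,0],[0,0,0],[0,0,0],[0,0,0],[0,0,0],[0,0,0],[0,0,0],[0,0,0]]' --claw '[-1,-1,-1,-1,-1,-1,-1,-1,-1,-1,-1,-1,-1,-1,-1,-1,-1,-1]'

```text
clock: 10.63
eef_pos: [611.6, -133.6, 113.3]
eef_rot: [3.142, -0.0, 0.001]
ft_force: [0.5, 0.4, -0.2]
opening: 0.3
```

```bash
python3 - <<'E'
from h import *
d=grab("scene","pics/s4.png")
K,T=load("pics/s4.png");q=proj(K,T,(589,-89,110)).astype(int)
a=d["color"][q[1]-45:q[1]+45,q[0]-55:q[0]+55]
cv2.imwrite("pics/c4.png",cv2.resize(a,None,fx=4.2,fy=4.2,interpolation=cv2.INTER_CUBIC))
s=arm.read_state();print(s["eef_pos"],s["ft_force"])
E
```

```text
[ 611.71502224 -133.45358565  113.33179828] [ 0.29282447 -0.20865247  0.39710007]
```

View pics/c4.png

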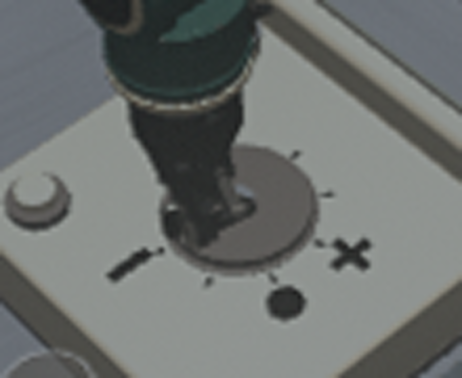

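The tab is mostly hidden behind the finger. I'll back off, lift, hover above the button and check.

send_rows --translation '[[3,0,0],[7,0,0],[10,0,0],[10,0,-20],[10,0,-45],[10,0,-70],[0,5,-80],[-20,17,-80],[-40,30,-80],[-60,42,-80],[-80,52,-80],[-95,62,-80],[-108,68,-80],[-114,71,-80],[-114,71,-80],[-114,71,-80]]' --rot '[[0,0,0],[0,0,0],[0,0,0],[0,0,0],[0,0,0],[0,0,0],[0,0,0],[0,0,0],[0,0,0],[0,0,0],[0,0,0],[0,0,0],[0,0,0],[0,0,0],[0,0,0],[0,0,0]]' --claw '[-1,-1,-1,-1,-1,-1,-1,-1,-1,-1,-1,-1,-1,-1,-1,-1]'

```text
clock: 12.02
eef_pos: [498.4, -204.3, 193.5]
eef_rot: [-3.141, -0.001, 0.001]
ft_force: [0.0, -0.3, 0.3]
opening: -0.2
```

```bash
python3 - <<'E'
from h import *
ims=[]
for n,w in(("scene",55),("top",45)):
    d=grab(n,f"pics/{n}5.png")
    K,T=load(f"pics/{n}5.png");q=proj(K,T,(589,-89,110)).astype(int)
    ims.append(d["color"][q[1]-50:q[1]+50,q[0]-w:q[0]+w].copy())
    if n=="scene":
        C=np.array([589.3,-88.8])
        for a in(-93.4,-53.4): # expected tab top ends, sixth / fifth
            print(a,[((proj(K,T,(*(C+r*np.array([np.cos(np.radians(a)),np.sin(np.radians(a))])),132))-q+[55,50]+.5)*4).round() for r in(26,62)])
cv2.imwrite("pics/c5.png",cv2.resize(np.hstack(ims),None,fx=4,fy=4,interpolation=cv2.INTER_CUBIC))
s=arm.read_state();print(s["eef_pos"],s["ft_force"])
E
```

```text
-93.4 [array([193., 200.]), array([151., 221.])]
-53.4 [array([211., 211.]), array([195., 248.])]
[ 498.64606166 -203.86716305  193.33937678] [-0.34466008  0.37775195 -0.8679733 ]
```

View pics/c5.png

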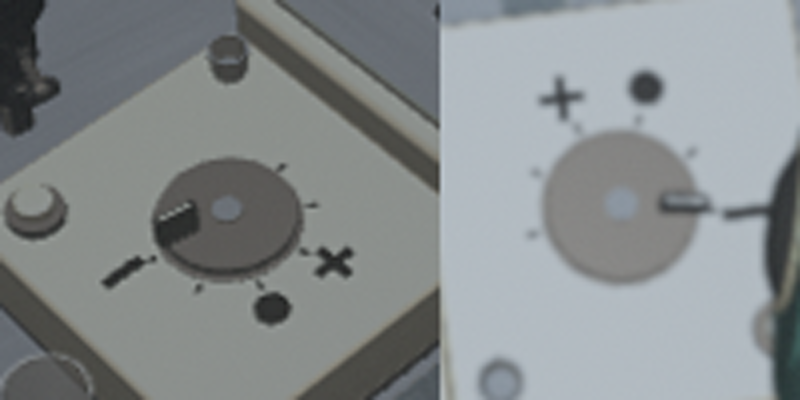

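The tab runs from (197,203) to (153,222), which matches the sixth position I predicted, (193,200) to (151,221), and it points at the bar. The button is up. Now I press it.

send_rows --translation '[[-1,0.5,25],[-1,0.5,50],[-1,0.5,65],[-1,0.5,73],[-1,0.5,77],[-1,0.5,79],[-1,0.5,81],[-1,0.5,82],[-1,0.5,83],[-1,0.5,84],[-1,0.5,85],[-1,0.5,86],[-1,0.5,86.5],[-1,0.5,87],[-1,0.5,87],[-1,0.5,87]]' --rot '[[0,0,0],[0,0,0],[0,0,0],[0,0,0],[0,0,0],[0,0,0],[0,0,0],[0,0,0],[0,0,0],[0,0,0],[0,0,0],[0,0,0],[0,0,0],[0,0,0],[0,0,0],[0,0,0]]' --claw '[-1,-1,-1,-1,-1,-1,-1,-1,-1,-1,-1,-1,-1,-1,-1,-1]'

```text
clock: 13.45
eef_pos: [497.0, -205.2, 106.5]
eef_rot: [3.141, -0.001, 0.001]
ft_force: [3.9, -0.2, 4.6]
opening: -0.5
```

send_rows --translation '[[0,0,0.5],[0,0,1],[0,0,1],[0,0,1]]' --rot '[[0,0,0],[0,0,0],[0,0,0],[0,0,0]]' --claw '[-1,-1,-1,-1]'

```text
clock: 13.78
eef_pos: [497.1, -205.2, 105.9]
eef_rot: [3.141, -0.001, 0.001]
ft_force: [0.6, 2.2, 16.2]
opening: 0.2
```

The force rose to 16 N at z = 105.9, so the button is at the bottom of its travel. Now I let go and move clear.

send_rows --translation '[[0,0,-2],[0,0,-5],[0,0,-10],[0,0,-20],[0,0,-40],[0,0,-70],[0,0,-100],[-30,25,-110],[-60,50,-110],[-90,75,-110],[-90,75,-110],[-90,75,-110]]' --rot '[[0,0,0],[0,0,0],[0,0,0],[0,0,0],[0,0,0],[0,0,0],[0,0,0],[0,0,0],[0,0,0],[0,0,0],[0,0,0],[0,0,0]]' --claw '[-1,-1,-1,-1,-1,-1,-1,-1,-1,-1,-1,-1]'

```text
clock: 14.78
eef_pos: [404.9, -281.6, 215.8]
eef_rot: [3.141, 0.001, -0.003]
ft_force: [0.8, 1.2, 0.4]
opening: 0.4
```

```bash
python3 - <<'E'
from h import *
d=grab("scene","pics/s6.png")
K,T=load("pics/s6.png");q=proj(K,T,(589,-89,110)).astype(int)
cv2.imwrite("pics/c6.png",cv2.resize(d["color"][q[1]-70:q[1]+70,q[0]-85:q[0]+85],None,fx=4,fy=4,interpolation=cv2.INTER_CUBIC))
s=arm.read_state();print(s["clock"],s["eef_pos"],s["ft_force"])
E
```

```text
14.8333 [ 406.13223522 -280.51948957  215.78369903] [-0.60063789  1.13087173 -0.32939751]
```

View pics/c6.png

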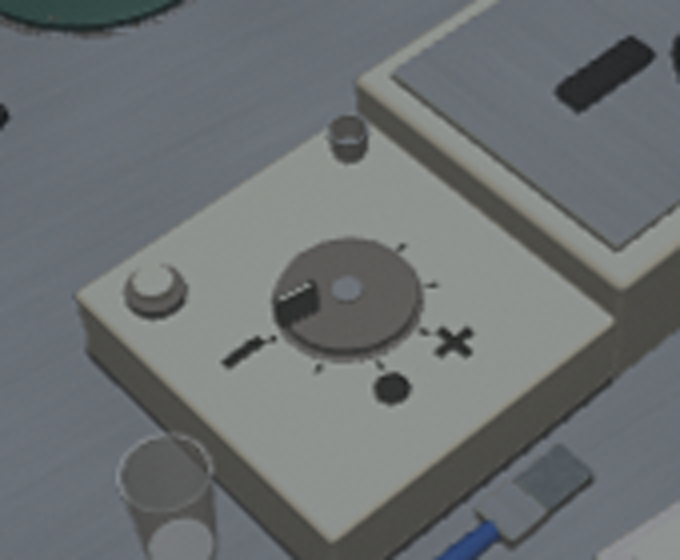

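The selector (297,300) points at the bar (243,352), and the button (155,283) is up again. The pot, beaker and brush stand as before and the arm is clear. I'm handing in.

```bash
python3 -c "
from plant import arm
print(arm.sign_off())"
```

```text
the job is handed in; nothing more can be done
None
```

I pushed the selector's tab with the shut fingertip through five clicks, from the first position to the sixth, where the bar badge is. I then pressed the start button, let go, moved clear and handed in at about 15 s on the robot's clock.

- **Selector:** After I backed off, the tab lay within about 1 mm of where I predicted it for the sixth position. It still pointed at the bar in the last picture.
- **Pushing force:** The wrist showed about 1 N or less at the end of each click. I took no readings during the pushes, so peak force on the tab was not measured.
- **Button:** The fingertip went to 105.9 mm, about 6 mm below the button's top. The force there rose to 16 N, which means it was at the bottom of its travel. The button's own travel can't be read directly. In the last picture it is up again.
- **Bystanders:** The pot, beaker and brush looked unmoved in the last picture. The detergent, bowl, cup and spray can were not in that view. I did not re-check them, but apart from passing high over the bench at the start, the arm stayed clear of them.

No check failed or disagreed. One reading showed an unexplained 3.9 N sideways just before the button bottomed out, and it was gone at the next reading.

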